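Close the nut chopper and hold its dial at the third speed

ROBOT

A 6-joint arm with a two-finger parallel gripper is mounted at the origin on a cart in front of the work surface, level with it; the furniture and walls round the work are solid. World frame = base frame: x ahead of the robot, y to its left, z up, the work surface at z = 0. Lengths are in m, angles in degrees, forces in N, time in s.
With the tool pointing down it reaches from about 0.325 to 0.85 m from the base axis. Payload 15.5 kg.
Tool frame: the origin (TCP) lies at the very end of the fingers, on their centre line; the grasp point (between the pads) lies arm.grip_depth behind it (arm.grip_depth is the distance from the TCP to the grasp point, in m); z points along the fingers, y is the direction in which the jaws open and shut (so a half turn about z gives the same grasp; the last joint's range is limited). The gripper opens to 91 mm and grips with 3 to 60 N. Pads are 32 mm wide; open, the fingers measure 118 mm over their backs; the gripper's body (76 mm by 178 mm) begins 60 mm behind the grasp point.
Start: joints at [62.023, 28.281, 77.091, -0, 74.628, -5.472], TCP at [0.239, 0.577, 0.214] pointing down, gripper open.
Joint ranges: [-166.48, 166.48], [-47.26, 123.95], [12.59, 153.08], [-70.14, 250.14], [6.76, 159.57], [-176.63, 176.63]. Speed limits (degrees/s): [108.29, 108.29, 147.25, 172.46, 172.46, 172.46].

INTERFACE

Orientations are given as a 3x3 rotation matrix whose columns are the frame's x, y, z axes.
In Python, from rig import arm gives the robot as it stands. Calls block until the motion is done:
- arm.move_to(position, orientation): joint-space move of the TCP to a pose.
- arm.move_l(position, orientation=None, feed=0.15): straight line of the TCP; orientation=None keeps the orientation; feed is the mean speed in m/s.
- arm.move_joints(angles): joint-space move.
- arm.grip(opening): finger opening in m; the grip force is fixed at half the most; returns when the fingers have stopped.
- arm.sleep(seconds).
- arm.solve_ik(position, orientation): joint angles nearest the present ones, or None.
- arm.snapshot(name): name is "scene" or "top" or "wrist"; returns the picture (420x560x3 uint8, red, green, blue); there is no depth.
- arm.get_calibration(name): a dict with "intrinsics" (3x3 intrinsics, pixels), "k1" (the pictures are not rectified: a ray, as slopes to the right and down, at radius r is drawn at 1 + k1 r^2 times it, then the intrinsics apply), "cam_to_world" (4x4, takes a point from camera to world coordinates). Camera axes: x right, y down, z forward; pixel columns grow to the right and rows downward; lengths in m; the calibration is good to about 2 mm. A picture is of the moment at which its call begins: read the wrist's pose just before it. get_calibration takes no time and is no camera call; for the wrist camera it gives the pose at the moment of the call.
A pose or a line that the arm cannot do raises arm.Unreachable and nothing moves.
- arm.sign_off(): hands the job in, once; it reports no verdict.
Readings, each from a call of its own:
- arm.current_t(): time.
- arm.current_joint_positions(): joint angles.
- arm.current_dq(): joint speeds.
- arm.current_tau(): joint torques, N m.
- arm.current_ee_pos(): TCP position.
- arm.current_tool_rot(): TCP orientation.
- arm.current_force(): force on the tool from outside, world axes, zero at the start.
- arm.current_torque(): the same for the moment, N m.
- arm.current_width(): finger opening in m.
Only numpy, scipy, OpenCV 4.12 (cv2) and the standard library are available. Lean on these libraries where they do the work, as an engineer would, in place of code of your own. Each camera call takes 0.05 s, during which the arm holds its last target. There are 200 camera calls.

TASK

The chopper's bowl is loaded with hazelnuts: close it by setting the lid flat on the bowl with its tongue on the far side of the catch on the motor housing, and turn the lid clockwise until the tongue is fully home under the catch. Then let go of the lid, turn the spring-return dial clockwise past its first and second clicks to the third, and hold it there with the fingers: the job finishes with the robot still holding the dial at the third position, since it springs back to off when let go. Leave the other things on the worktop where they are.

Things in the scene. Friction and masses are not known exactly. Their poses are not given: they have to be found in the camera images.
- chopper: Compact electric chopper fixed to the worktop, white, 168 x 296 mm in plan. Origin under the middle of its footprint, on the worktop; x away from the robot at yaw 0, y left, z up. Left, at y = +78 mm, a clear bowl of hazelnuts. Right, the motor housing (x -70..70, y -138..-18 mm, deck at z = 135 mm), dial on its deck at y = -78 mm; the catch is on its face toward the bowl.
- bowl_mouth (a point): centre of the bowl's rim, in the rim's plane (chopper x 0, y +78, z 105 mm); axes are the chopper's. Bowl: outer radius 73, inner radius 69.5 mm, fixed to the chopper. The locked lid's origin lies 10 mm below this point, its +x along the chopper's -y.
- catch (a point): where tongue lies when the lid is locked (chopper x 0, y -10, z 107.5 mm, 88 mm from the bowl's axis); axes are the chopper's. A grey ledge roofs it: x -17.5..+8.5 mm of this point, underside 6 mm and top 12 mm above it, reaching from the housing to 82 mm from the bowl's axis; closed toward -x (the robot) by a stop wall with its face at x -9.5 mm, open toward +x.
- tongue (a point): middle of the outer part of the lid's tongue, 88 mm from the lid's axis along its +x, 12.5 mm above its underside. The tongue is 16 mm wide, z 10..15 mm, its tip at 93 mm. Lower it into the free space on the far (+x) side of the catch, 15 to 40 degrees before it, then turn the lid clockwise (from above) until the tongue's side meets the stop wall.
- lid: Round grey lid, 150 mm across, 0.15 to 0.3 kg, lying right side up to the right of the chopper. Origin at the centre of its underside, z up, +x toward its tongue. Underneath a disc (z 0..10 mm, radius 66, tapered to 60 below) drops into the bowl; the flange (radius 75, z 10..15 mm) rests on the rim. On top a straight grip bar along x: 66 mm long, 14 mm thick, z 15..45 mm.
- pin_tip (a point): tip of the small steel safety pin that sticks out 8 mm from the catch's stop wall toward +x. The lid's tongue pushes it in (under 0.2 N) as it goes home; until then it blocks the dial at off.
- speed_dial (a joint): angle of the dial, rad: 0 = off, grows clockwise seen from above; clicks at 0.4, 0.8 and 1.2 = first, second, third speed, end stop at 1.27. A return spring (0.06 Nm at off, 0.14 Nm at the third) turns it back to off from any click when let go; each click adds about 0.03 Nm. Blocked at off until the lid is locked (then free). Dots on the deck mark the clicks (one, two, three), a bar marks off.
- dial_grip (a point): on the dial's axis inside its grip wing, 161 mm above the worktop (9 mm below the wing's top). x = along the wing toward its white pointer line, z up; turns with the dial. At off the pointer points 2.171 rad (124 deg) anticlockwise from the chopper's x.
- dial: the black dial with its straight grip wing: 46 mm long, 13 mm thick, 145 to 170 mm above the worktop, on a disc 52 mm across whose top is at 145 mm. Origin on the dial's axis at the deck, 135 mm above the worktop; x along the wing toward the pointer.
- lid_grip (a point): on the lid's axis in its grip bar, 34 mm above the lid's underside (11 mm below the bar's top). Axes are the lid's.
- china_bowl: small white china bowl, 130 mm across, 58 mm high, empty, behind the chopper; bystander
- salt_shaker: glass salt shaker with a grey top, 44 mm across, 90 mm high, behind the chopper; bystander
- spice_jar: small spice jar, 45 mm across, 106 mm high, behind the chopper; bystander
- jam_jar: glass jam jar with a white lid, 72 mm across, 102 mm high, behind the chopper; bystander
- mug: white mug with a handle, 82 mm across, 94 mm high, at the front edge of the worktop; bystander
- teaspoon: steel teaspoon, 139 mm long, lying at the front edge; bystander
- lemon: lemon, 78 x 55 x 56 mm, lying at the right, behind the lid; bystander

How it is judged:
By the outcome, as a careful person would: the job done as asked, in the order asked, and still so for the second after the job is handed in, while the arm keeps its last pose, push and grip.
It also fails if it takes over 69 s, if anything falls off the work surface, if the arm or the gripper's body presses on something with over 40 N, if the wrist force passes 120 N, or if a joint passes its speed limit or range.

## Working session

There is one attempt and no reset: what is moved stays moved. The work goes in short steps, each a Python script; the robot and the scene stay as the last script left them, time stands still between calls to the robot, and variables do not carry over. Pictures are saved under pics/ and viewed, about 8 in all and at most 12, crops included, and the job is handed in when it is done.

```bash
mkdir -p pics; ls; cat > h.py <<'E'
import numpy as np, cv2
from rig import arm
def ray(cal,uv):
    K=cal["intrinsics"];k=cal["k1"]
    d=np.linalg.inv(K)@np.array([uv[0],uv[1],1.]);s=d[:2].copy()
    for _ in range(30): s=d[:2]/(1+k*(s@s))
    T=cal["cam_to_world"];v=T[:3,:3]@np.array([s[0],s[1],1.]);return T[:3,3],v
def onplane(cal,uv,z):
    o,v=ray(cal,uv);return o+v*(z-o[2])/v[2]
def proj(cal,p):
    T=cal["cam_to_world"];q=T[:3,:3].T@(np.asarray(p)-T[:3,3]);s=q[:2]/q[2]
    s=s*(1+cal["k1"]*(s@s));return (cal["intrinsics"]@np.array([s[0],s[1],1]))[:2]
def down(deg):
    "tool down, tool y (jaw direction) at world angle deg"
    a=np.radians(deg);y=np.array([np.cos(a),np.sin(a),0]);z=np.array([0,0,-1.]);return np.stack([np.cross(y,z),y,z],1)
def snap(name,f):
    c=arm.get_calibration(name);im=np.array(arm.snapshot(name));cv2.imwrite("pics/"+f,im[:,:,::-1]);return im,c
E
python3 - <<'E'
from h import *
for n in("top","scene"):
    im,c=snap(n,n+"1.png");print(n,np.round(c["intrinsics"],1).tolist(),c["k1"],np.round(c["cam_to_world"],3).tolist())
print(arm.grip_depth,np.round(arm.current_tool_rot(),3).tolist(),arm.current_t(),np.round(arm.get_calibration("wrist")["cam_to_world"],3).tolist())
a,b=[cv2.imread(f"pics/{n}1.png") for n in("top","scene")]
E
```

```text
pics
top [[537.1, 0.0, 274.4], [0.0, 537.1, 211.1], [0.0, 0.0, 1.0]] -0.13755190654469387 [[-0.002, -0.98, 0.197, 0.279], [-1.0, -0.0, -0.01, -0.034], [0.01, -0.197, -0.98, 1.576], [0.0, 0.0, 0.0, 1.0]]
scene [[505.5, 0.0, 286.4], [0.0, 505.5, 211.5], [0.0, 0.0, 1.0]] -0.035804581014099605 [[-0.885, -0.385, 0.264, 0.194], [-0.466, 0.712, -0.525, 0.68], [0.014, -0.588, -0.809, 1.205], [0.0, 0.0, 0.0, 1.0]]
0.0188 [[-0.924, 0.383, -0.0], [0.383, 0.924, -0.001], [0.0, -0.001, -1.0]] 0.1 [[0.384, 0.894, 0.23, 0.174], [0.924, -0.371, -0.096, 0.604], [0.0, 0.249, -0.968, 0.383], [0.0, 0.0, 0.0, 1.0]]
```

View pics/top1.png

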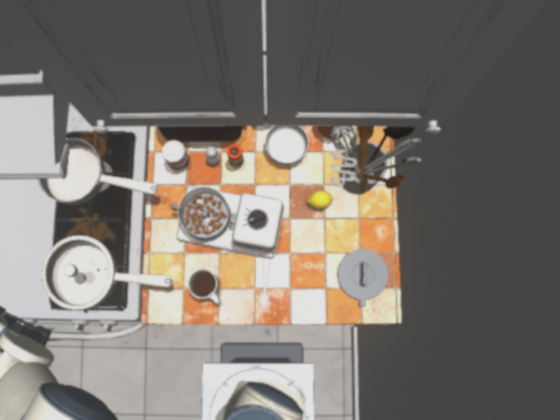

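View pics/scene1.png

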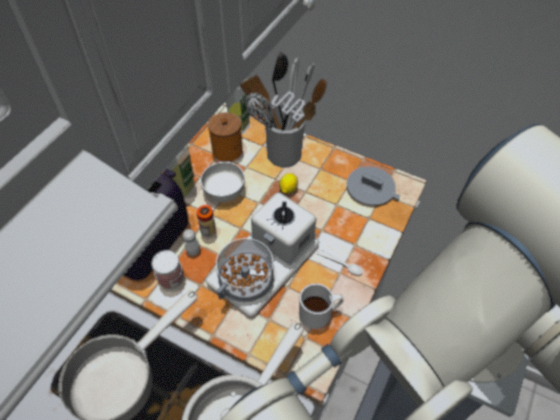

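The top view shows the lid at about (362,275) with its tongue toward the robot, the bowl at (206,214), and the dial at (258,218). The scene view agrees. Next I'll get coarse positions and close wrist views of the lid and chopper.

```bash
python3 - <<'E'
from h import *
c=arm.get_calibration("top")
for n,uv,z in[("lid",(362,275),.015),("tongue",(362,301),.0125),("bowl",(206,214),.105),("dial",(258,218),.17)]:
    print(n,onplane(c,uv,z).round(3))
lid=onplane(c,(362,275),.015)
# camera offset in tool frame
T=arm.get_calibration("wrist")["cam_to_world"];R=arm.current_tool_rot()
print((R.T@(T[:3,3]-arm.current_ee_pos())).round(3),(R.T@T[:3,2]).round(3), arm.get_calibration("wrist")["intrinsics"])
for p,a in[((.34,-.02,.36),90),((.34,-.02,.36),-90),((lid[0],lid[1],.25),0),((lid[0],lid[1],.25),180),((lid[0],lid[1],.25),90),((.5,.15,.4),90),((.45,.08,.45),90),((.45,.08,.45),-90)]:
    print(p,a,arm.solve_ik(np.array(p),down(a)))
E
```

```text
lid [ 0.403 -0.304  0.015]
tongue [ 0.328 -0.303  0.012]
bowl [0.566 0.143 0.105]
dial [ 0.543 -0.004  0.17 ]
[ 0.071 -0.    -0.17 ] [-0.249  0.001  0.968] [[314.679034     0.         279.35446122]
 [  0.         314.679034   203.87873908]
 [  0.           0.           1.        ]]
(0.34, -0.02, 0.36) 90 [-1.34446314e+01 -4.02128868e+00  9.72356829e+01 -2.54444375e-14
  8.67856058e+01 -1.03444631e+02]
(0.34, -0.02, 0.36) -90 [-1.34446314e+01 -4.02128868e+00  9.72356829e+01 -2.54444375e-14
  8.67856058e+01  7.65553686e+01]
(np.float64(0.4029137539078449), np.float64(-0.3044394053148913), 0.25) 0 [-4.38523550e+01  1.64608865e+01  9.07356142e+01 -2.54444375e-14
  7.28034993e+01 -4.38523550e+01]
(np.float64(0.4029137539078449), np.float64(-0.3044394053148913), 0.25) 180 [-4.38523550e+01  1.64608865e+01  9.07356142e+01 -2.54444375e-14
  7.28034993e+01  1.36147645e+02]
(np.float64(0.4029137539078449), np.float64(-0.3044394053148913), 0.25) 90 [-4.38523550e+01  1.64608865e+01  9.07356142e+01 -2.54444375e-14
  7.28034993e+01 -1.33852355e+02]
(0.5, 0.15, 0.4) 90 [ 1.01433231e+01  1.21992294e+01  7.32839276e+01 -2.54444375e-14
  9.45168430e+01 -7.98566769e+01]
(0.45, 0.08, 0.45) 90 [ 2.58790017e+00  5.19034757e+00  7.46563902e+01 -2.54444375e-14
  1.00153262e+02 -8.74120998e+01]
(0.45, 0.08, 0.45) -90 [ 2.58790017e+00  5.19034757e+00  7.46563902e+01 -2.54444375e-14
  1.00153262e+02  9.25879002e+01]
```

```bash
python3 - <<'E'
from h import *
arm.move_to(np.array([.47,.06,.36]),down(90))
im,c=snap("wrist","w1.png"); np.save("c1.npy",c,allow_pickle=True);print(arm.current_t())
arm.move_to(np.array([.42,-.304,.20]),down(-90))
im2,c=snap("wrist","w2.png"); np.save("c2.npy",c,allow_pickle=True);print(arm.current_t())
E
```

```text
2.25
4.4417
```

View pics/w1.png

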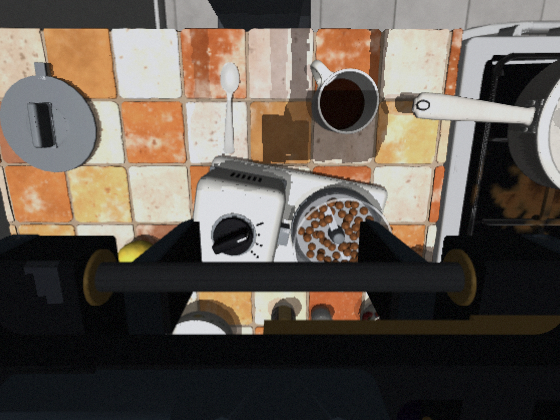

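View pics/w2.png

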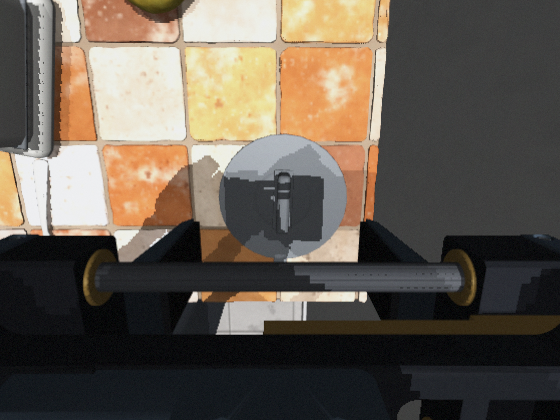

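w1 shows the chopper (dial at about (233,237), bowl at about (340,232)) and the lid with its tongue at (43,68). w2 shows the lid at about (283,196), with the bar between the fingers. I'll enlarge crops for exact features.

```bash
python3 - <<'E'
from h import *
a=cv2.imread("pics/w1.png");b=cv2.imread("pics/w2.png")
A=cv2.resize(a[150:280,185:395],None,fx=3.8,fy=3.8,interpolation=cv2.INTER_CUBIC)[:, :798]
B=np.hstack([cv2.resize(b[160:245,240:330],None,fx=1.2,fy=1.2),])
cv2.imwrite("pics/crop1.png",A)
C=np.clip(cv2.resize(b[125:270,210:355],None,fx=4,fy=4,interpolation=cv2.INTER_CUBIC).astype(float)*1.3,0,255)
cv2.imwrite("pics/crop2.png",C)
E
```

```text
[ WARN:0@0.239] global loadsave.cpp:1063 imwrite_ Unsupported depth image for selected encoder is fallbacked to CV_8U.
```

View pics/crop1.png

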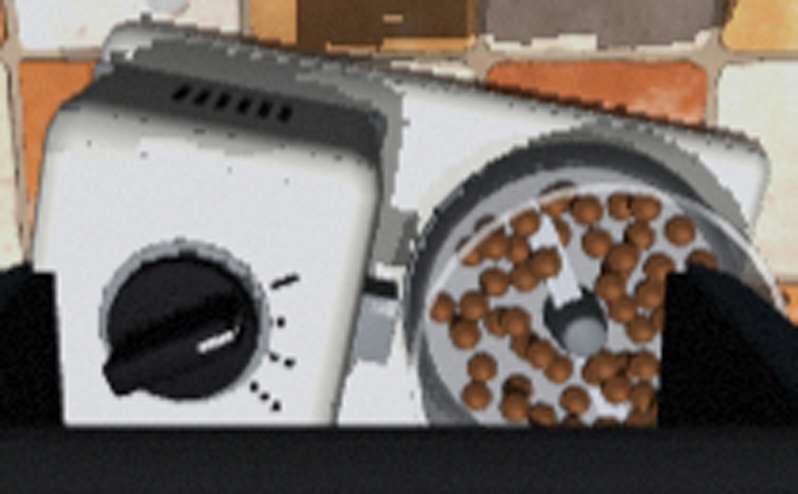

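View pics/crop2.png

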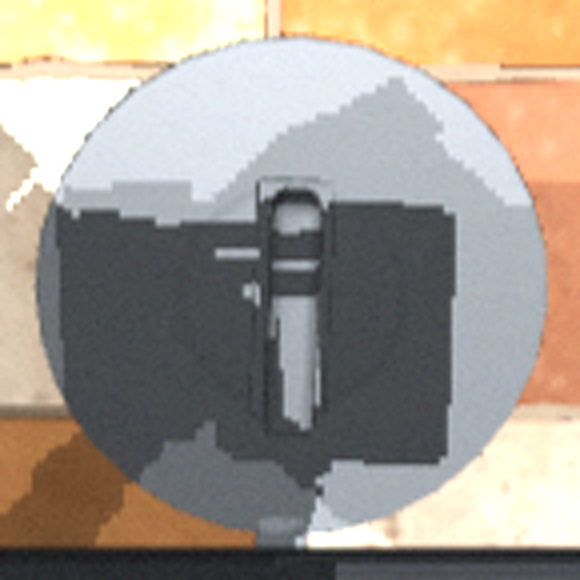

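```bash
python3 - <<'E'
from h import *
from scipy.optimize import least_squares
c1=np.load("c1.npy",allow_pickle=True).item();c2=np.load("c2.npy",allow_pickle=True).item()
def fit(P,r=None):
    f=(lambda q:np.hypot(*(P-q[:2]).T)-(r or q[2]))
    s=least_squares(f,[*P.mean(0),r or .07],loss="soft_l1",f_scale=.001);return s.x.round(4),np.abs(f(s.x)).mean().round(4)
u1=lambda x,y:(185+x/3.8,150+y/3.8); u2=lambda x,y:(210+x/4,125+y/4)
L=np.array([onplane(c2,u2(*p),.015)[:2] for p in[(290,37),(180,65),(100,125),(40,250),(45,340),(90,435),(160,500),(215,522),(390,510),(470,450),(535,360),(546,260),(520,180),(470,115),(400,65)]])
print("lid",fit(L),fit(L,.075))
for n,p,z in[("bar top far end mid",(296,195),.045),("bar near end",(296,428),.045),("base L far",(258,180),.015),("base R far",(332,180),.015),("tongue mid",(280,535),.015)]: print(n,onplane(c2,u2(*p),z).round(4))
print("tongue tip w1",onplane(c1,(43,63),.015).round(4),"lid c w1",onplane(c1,(48,120),.015).round(4))
B=np.array([onplane(c1,u1(*p),.105)[:2] for p in[(600,180),(660,187),(720,215),(760,255),(785,300),(430,300),(470,240),(510,208)]])
print("rim",fit(B),fit(B,.073),fit(B,.0695),fit(B[:5],.073),fit(B[5:],.0695))
D=np.array([onplane(c1,u1(*p),.145)[:2] for p in[(102,320),(182,238),(270,322),(120,265),(245,262)]])
print("dial",fit(D),fit(D,.026))
print("housing corners",[onplane(c1,u1(*p),.135).round(4)[:2] for p in[(55,125),(375,190),(330,425),(45,250)]])
print("ledge corners",[onplane(c1,u1(*p),.1195).round(4)[:2] for p in[(367,280),(397,285),(395,300),(390,360),(357,362)]])
print("base plate",[onplane(c1,u1(*p),.01).round(4)[:2] for p in[(140,22),(700,125)]])
print("line",[onplane(c1,u1(*p),.17).round(4)[:2] for p in[(200,350),(240,330),(110,380)]])
E
```

```text
lid (array([ 0.4033, -0.3073,  0.0734]), np.float64(0.0006)) (array([ 0.4028, -0.3074,  0.075 ]), np.float64(0.0016))
bar top far end mid [ 0.4382 -0.3083  0.045 ]
bar near end [ 0.3741 -0.3086  0.045 ]
base L far [ 0.4377 -0.2979  0.015 ]
base R far [ 0.4377 -0.3189  0.015 ]
tongue mid [ 0.3289 -0.3043  0.015 ]
tongue tip w1 [ 0.3121 -0.2954  0.015 ] lid c w1 [ 0.3951 -0.3033  0.015 ]
rim (array([0.5704, 0.1536, 0.0708]), np.float64(0.0003)) (array([0.5732, 0.1534, 0.073 ]), np.float64(0.0007)) (array([0.5688, 0.1535, 0.0695]), np.float64(0.0004)) (array([0.5725, 0.1523, 0.073 ]), np.float64(0.0002)) (array([0.5691, 0.153 , 0.0695]), np.float64(0.0001))
dial (array([0.5382, 0.002 , 0.0286]), np.float64(0.0001)) (array([0.5351, 0.0019, 0.026 ]), np.float64(0.0016))
housing corners [array([ 0.4732, -0.0409]), array([0.4957, 0.0664]), array([0.5822, 0.0506]), array([ 0.5168, -0.0471])]
ledge corners [array([0.5328, 0.0639]), array([0.5347, 0.0747]), array([0.5404, 0.074 ]), array([0.5636, 0.0723]), array([0.5644, 0.0602])]
base plate [array([ 0.4515, -0.0333]), array([0.4968, 0.2117])]
line [array([0.5399, 0.0099]), array([0.5331, 0.0229]), array([ 0.5502, -0.0195])]
```

```bash
python3 - <<'E'
from h import *
arm.move_to(np.array([.4045,-.3078,.08]),down(-90))
arm.move_l(np.array([.4045,-.3078,.0175]),feed=.08)
f0=arm.current_force()
arm.grip(.0)
print(arm.current_width(),arm.current_force().round(1),f0.round(1))
arm.move_l(np.array([.4045,-.3078,.27]),feed=.2)
print("w",arm.current_width(),arm.current_force().round(2),arm.current_torque().round(2))
y=np.radians(-11.7);b=np.array([.571,.153])
arm.move_to(np.array([*b,.26]),down(15.3))
print(arm.current_width(),arm.current_t(),arm.current_ee_pos().round(4))
w,_=snap("wrist","w3.png");np.save("c3.npy",arm.get_calibration("wrist"),allow_pickle=True)
t,_=snap("top","t3.png");s,_=snap("scene","s3.png")
im=np.vstack([cv2.resize(w,(800,600))[:330], np.hstack([cv2.resize(t[140:290,140:340],(400,270)),cv2.resize(s[180:320,180:390],(400,270))])])
cv2.imwrite("pics/m3.png",im[:,:,::-1])
E
```

```text
0.01369055736495941 [ 0.1  0.6 -0.1] [ 0.3 -0.4 -0.1]
w 0.014495250989337056 [-0.69  0.69 -2.64] [-0.04  0.2   0.01]
0.01382751863218296 10.2833 [0.5712 0.152  0.26  ]
```

View pics/m3.png

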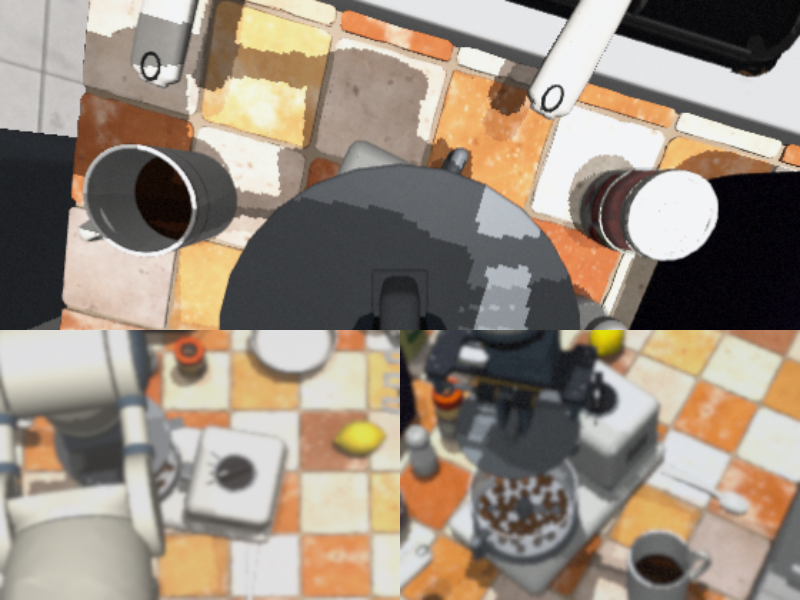

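The wrist view shows the lid hanging level in the grip, with its upper arc spanning about (220–580, 167–330). The scene view shows it above and behind the bowl. Before lowering, I'll cross-check the bowl position in the two fixed views.

```bash
python3 - <<'E'
from h import *
from scipy.optimize import least_squares
t=cv2.imread("pics/top1.png");s=cv2.imread("pics/scene1.png")
A=cv2.resize(t[180:260,170:290],(798,532),interpolation=cv2.INTER_CUBIC)[:, :]
A=cv2.resize(t[180:255,170:290],(480,300),interpolation=cv2.INTER_CUBIC)   # x4
B=cv2.resize(s[185:310,205:325],(480,500),interpolation=cv2.INTER_CUBIC)   # x4
im=np.zeros((500,800,3),np.uint8); im[:300,:400]=A[:,:400]; im[:,400:]=B[:,:400]
cv2.imwrite("pics/m4.png",im)
c3=np.load("c3.npy",allow_pickle=True).item()
P=np.array([onplane(c3,(x*.7,y*.7),.2575)[:2] for x,y in[(222,310),(240,262),(275,222),(320,190),(400,167),(470,178),(520,202),(560,245),(580,310)]])
for r in(.075,):
    f=lambda q:np.hypot(*(P-q).T)-r
    q=least_squares(f,P.mean(0)).x;print("lid in hand",q.round(4),np.abs(f(q)).mean(),arm.current_ee_pos().round(4))
E
```

```text
lid in hand [0.5729 0.1504] 0.0008027798576461859 [0.5712 0.1521 0.2601]
```

View pics/m4.png

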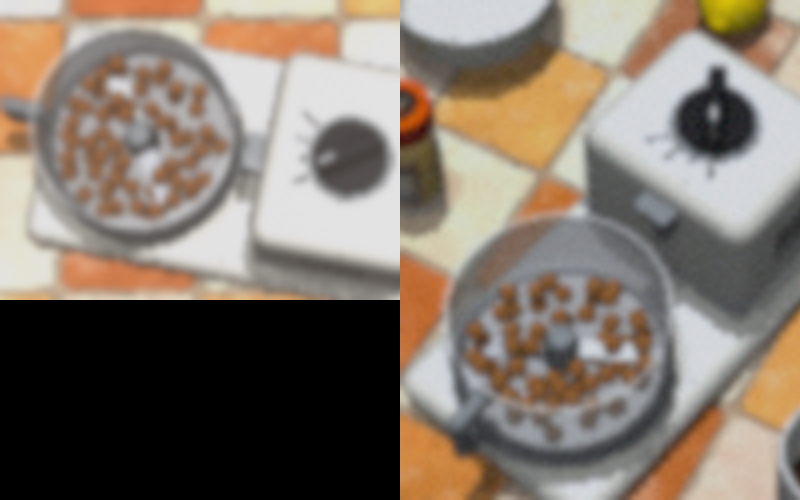

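```bash
python3 - <<'E'
from h import *
from scipy.optimize import least_squares
for n,pts,z,r in[("top",[(35,137),(238,137),(136,30),(136,243),(62,62),(212,62),(212,210)],.105,.073),
  ("scene",[(46,305),(273,305),(160,213),(80,248),(240,248),(170,405),(110,390)],.105,.073),
  ("top",[(312,158),(388,158),(350,120),(350,196)],.145,.026),("scene",[(275,122),(357,122),(316,158),(285,145),(345,147)],.145,.026)]:
    c=arm.get_calibration(n);o=(170,180) if n=="top" else (205,185)
    P=np.array([onplane(c,(o[0]+x/4,o[1]+y/4),z)[:2] for x,y in pts])
    f=lambda q:np.hypot(*(P-q[:2]).T)-q[2];q=least_squares(f,[*P.mean(0),r]).x;print(n,r,q.round(4),np.abs(f(q)).mean().round(4))
E
```

```text
top 0.073 [0.5668 0.148  0.0741] 0.0017
scene 0.073 [0.5721 0.1522 0.0686] 0.0021
top 0.026 [ 0.5436 -0.0022  0.0259] 0.0002
scene 0.026 [0.5386 0.0068 0.0264] 0.0003
```

```bash
python3 - <<'E'
from h import *
p=np.array([.571,.153,.128]);R=down(15.3)
arm.move_l(p,R,feed=.12)
f0=arm.current_force();print("f0",f0.round(2),arm.current_ee_pos().round(4))
for z in np.arange(.125,.1099,-.0025):
    arm.move_l(np.array([p[0],p[1],z]),R,feed=.04)
    d=arm.current_force()-f0;print(z.round(4),arm.current_ee_pos().round(4),d.round(1),(arm.current_torque()).round(2))
    if np.abs(d).max()>10: break
print(arm.current_t(),arm.current_width())
E
```

```text
f0 [ 0.17  0.68 -2.91] [0.5715 0.1531 0.1287]
0.125 [0.571  0.153  0.1251] [-0.5 -0.6  0.5] [-0.07 -0.01  0.  ]
0.1225 [0.5709 0.153  0.1224] [-0.1 -0.7  0.2] [-0.04  0.05 -0.01]
0.12 [0.5709 0.153  0.1198] [ 0.2 -0.5  0.1] [-0.03  0.07 -0.04]
0.1175 [0.5709 0.153  0.1173] [ 0.4 -1.1  0.2] [-0.07  0.01 -0.01]
0.115 [0.5712 0.153  0.1149] [ 2.2 -1.6 -0.9] [-0.09 -0.33  0.  ]
0.1125 [0.5713 0.1531 0.1125] [ 2.8 -1.   0.8] [-0.06 -0.47 -0.07]
0.11 [0.5713 0.153  0.1113] [-4.1 -1.6 22.5] [-0.37  0.98 -0.06]
13.4333 0.013950028560469781
```

```bash
python3 - <<'E'
from h import *
x,y=.5722,.153
arm.move_l(np.array([x,y,.1118]),down(15.3),feed=.03)
print(arm.current_force().round(1),arm.current_torque().round(2))
for a in [*np.arange(12.3,-6,-3),*np.arange(-6.7,-16,-1)]:
    arm.move_l(np.array([x,y,.1118]),down(a),feed=.03)
    T=arm.current_torque();R=arm.current_tool_rot()
    print(round(a,1),np.degrees(np.arctan2(R[1,1],R[0,1])).round(2),arm.current_force().round(1),T.round(2))
    if abs(T[2])>.6: break
print(arm.current_t(),arm.current_width(),arm.current_ee_pos().round(4))
snap("scene","s5.png")
E
```

```text
[-0.8 -0.1 -2.4] [-0.12  0.03 -0.01]
12.3 12.37 [-0.3 -0.5 -3.1] [-0.05  0.08  0.03]
9.3 9.42 [-0.3 -0.  -1.9] [-0.08 -0.03  0.02]
6.3 6.45 [-1.3  0.4 -2. ] [-0.08  0.05 -0.01]
3.3 3.45 [-0.3  0.2 -2.1] [-0.11  0.04  0.02]
0.3 0.46 [-0.8  0.3 -1.9] [-0.06  0.07 -0.02]
-2.7 -2.54 [ 0.3  0.2 -2.5] [-0.13  0.06  0.01]
-5.7 -5.54 [ 0.5 -0.1 -2.4] [-0.04 -0.03  0.02]
-6.7 -6.63 [ 0.8  0.8 -3. ] [-0.05  0.05 -0.03]
-7.7 -7.68 [ 0.6  0.2 -2.2] [-0.06  0.05  0.04]
-8.7 -8.69 [ 0.4  0.2 -1.2] [-0.04  0.05  0.04]
-9.7 -9.69 [-0.2  0.3 -2.4] [-0.07  0.   -0.05]
-10.7 -10.69 [ 0.3 -0.8 -2.5] [-0.06  0.05 -0.01]
-11.7 -11.71 [ 4.4 -2.9 -4.2] [-0.45 -0.8   0.4 ]
-12.7 -12.69 [ 7.6 -4.9 -5.9] [-0.84 -1.54  0.79]
17.1833 0.01433939376256006 [0.5739 0.1526 0.1122]
```

```bash
python3 - <<'E'
from h import *
x,y=.5722,.153
for z in(.1112,.1106,.1100):
    arm.move_l(np.array([x,y,z]),down(-12.7),feed=.03)
    print(z,arm.current_force().round(1),arm.current_torque().round(2),arm.current_ee_pos().round(4))
    if arm.current_force()[2]>8: break
arm.grip(.06)
print(arm.current_force().round(1),arm.current_torque().round(2),arm.current_ee_pos().round(4))
arm.move_l(np.array([x,y,.27]),down(-12.7),feed=.2)
arm.move_to(np.array([.43,.10,.33]),down(90))
im,c=snap("wrist","w6.png");np.save("c6.npy",c,allow_pickle=True);print(arm.current_t())
cv2.imwrite("pics/crop6.png",cv2.resize(im[110:310,150:410],(780,600),interpolation=cv2.INTER_CUBIC)[:,:,::-1])
E
```

```text
0.1112 [ 7.3 -4.  -1.5] [-1.11 -1.37  0.75] [0.5741 0.1526 0.1119]
0.1106 [ 7.8 -4.5  2.7] [-1.   -1.07  0.76] [0.5742 0.1526 0.1115]
0.11 [ 5.9 -5.2  8.9] [-1.03 -0.57  0.68] [0.5742 0.1526 0.1113]
[ 4.5 -0.9  5. ] [-0.32 -0.52  0.02] [0.5728 0.153  0.1103]
21.5083
```

View pics/crop6.png

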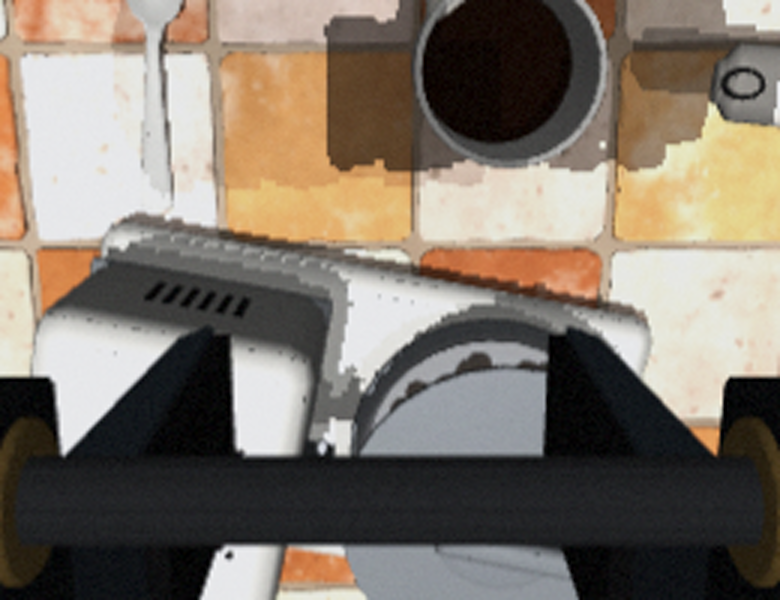

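```bash
python3 - <<'E'
from h import *
arm.move_to(np.array([.50,.03,.34]),down(-60))
im,c=snap("wrist","w7.png");np.save("c7.npy",c,allow_pickle=True);s,_=snap("scene","s7.png");print(arm.current_t())
A=cv2.resize(im[:270],(560,270));B=cv2.resize(s[170:320,190:340],(330,330),interpolation=cv2.INTER_CUBIC)
o=np.zeros((600,800,3),np.uint8);o[:270,:560]=A;o[270:,:330]=B
cv2.imwrite("pics/m7.png",o[:,:,::-1])
E
```

```text
23.8083
```

View pics/m7.png

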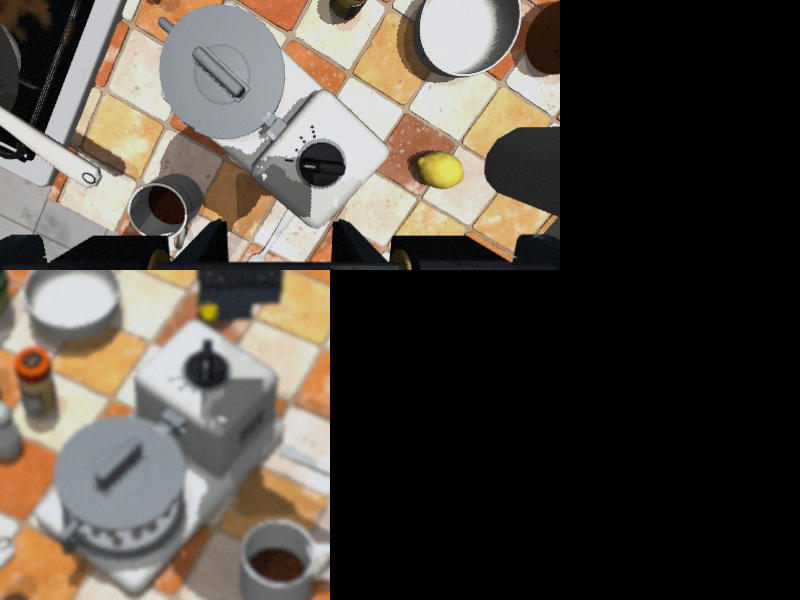

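The lid lies on the bowl with its tongue at the catch (w7 about (272,125)). The dial is at (322,164) and the bystanders have not moved. Next I'll take a zoom of the catch and a refined dial position.

```bash
python3 - <<'E'
from h import *
c=np.load("c7.npy",allow_pickle=True).item();im=cv2.imread("pics/w7.png")
cv2.imwrite("pics/crop7.png",cv2.resize(im[85:205,240:380],(700,600),interpolation=cv2.INTER_CUBIC))
print("dial",onplane(c,(322.5,164.5),.145).round(4),"lid",onplane(c,(222.5,71),.11).round(4))
m=(im.max(2)<75).astype(np.uint8)[130:200,285:360]
n,l,st,ce=cv2.connectedComponentsWithStats(m);i=1+st[1:,4].argmax();print(st[i],ce[i]+[285,130],onplane(c,ce[i]+[285,130],.15).round(4))
E
```

```text
dial [ 0.5442 -0.0013  0.145 ] lid [0.5774 0.1533 0.11  ]
[  13   13   47   44 1554] [320.98712999 164.497426  ] [0.5436 0.0011 0.15  ]
```

View pics/crop7.png

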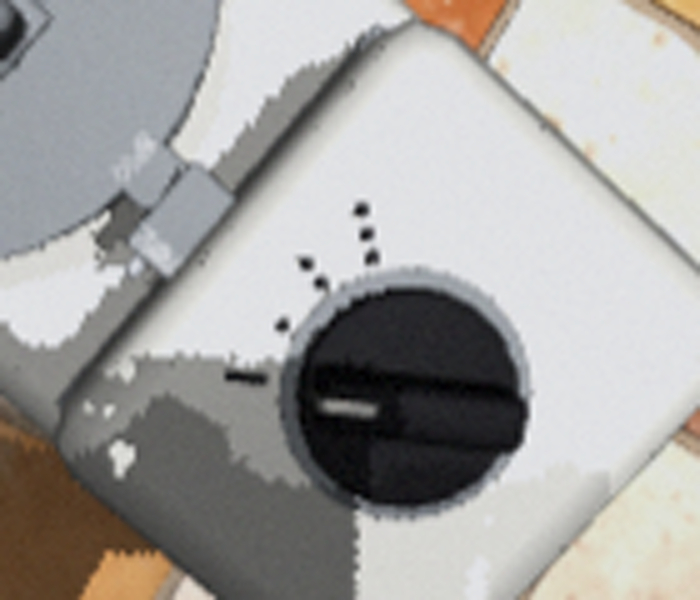

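The tongue's outer part is under the ledge, flush with its open side, which agrees with the stop torque I felt. Now the dial.

```bash
python3 - <<'E'
from h import *
x,y=.541,.000;a=23.4
arm.move_to(np.array([x,y,.22]),down(a))
f0=arm.current_force();print("f0",f0.round(1),arm.current_torque().round(2))
arm.move_l(np.array([x,y,.1485]),down(a),feed=.08)
print(arm.current_force().round(1),arm.current_ee_pos().round(4))
arm.grip(0)
print("w",arm.current_width(),arm.current_force().round(1),arm.current_torque().round(2),arm.current_ee_pos().round(4),arm.current_t())
R=arm.current_tool_rot();print(np.degrees(np.arctan2(R[1,1],R[0,1])))
E
```

```text
f0 [-0.3 -0.6 -0.2] [-0.02 -0.    0.03]
[-0.4 -0.   0. ] [ 0.5413 -0.      0.1489]
w 0.012914900905892224 [11.5  9.  -8. ] [ 1.54 -2.21  0.08] [0.5431 0.0008 0.1488] 27.0333
23.38799749034593
```

```bash
python3 - <<'E'
from h import *
x,y=.5435,.0012
arm.move_l(np.array([x,y,.1485]),down(23.4),feed=.03)
print(arm.current_force().round(1),arm.current_torque().round(2),arm.current_ee_pos().round(4))
for d in range(4,69,4):
    arm.move_l(np.array([x,y,.1485]),down(23.4-d),feed=.03)
    F=arm.current_force();T=arm.current_torque();R=arm.current_tool_rot();th=23.4-np.degrees(np.arctan2(R[1,1],R[0,1]))
    print(d,th.round(2),F.round(1),T.round(2),arm.current_ee_pos()[:2].round(4))
    if abs(T[2])>.6 or np.linalg.norm(F)>25: break
print(arm.current_t(),arm.current_width())
E
```

```text
[-2.4 -1.8  5.4] [-0.52  0.48  0.05] [0.5433 0.0009 0.1487]
4 3.9 [-2.3 -2.6  6.2] [-0.62  0.51  0.02] [0.5434 0.001 ]
8 7.83 [-2.  -3.3  6.3] [-0.59  0.39  0.08] [0.5435 0.001 ]
12 11.78 [-1.3 -2.9  5.9] [-0.6   0.21  0.13] [0.5437 0.0011]
16 15.74 [-0.6 -2.8  5.2] [-0.66  0.03  0.08] [0.5438 0.0011]
20 19.73 [ 1.5 -2.4  4.2] [-0.63 -0.24  0.06] [0.5439 0.0011]
24 23.77 [ 4.4 -2.7  4.4] [-0.63 -0.66  0.08] [0.544  0.0011]
28 27.81 [ 5.1 -3.   3.6] [-0.63 -0.84  0.12] [0.5441 0.0011]
32 31.81 [ 5.4 -2.9  1.8] [-0.66 -1.01  0.1 ] [0.5442 0.0011]
36 35.82 [ 7.  -3.7  1.1] [-0.69 -1.07  0.08] [0.5444 0.0011]
40 39.81 [ 8.  -2.2  0.9] [-0.72 -1.22  0.1 ] [0.5445 0.0011]
44 43.81 [ 7.6 -2.9  0.9] [-0.78 -1.31  0.12] [0.5446 0.001 ]
48 47.81 [ 8.9 -3.2  0.4] [-0.79 -1.47  0.2 ] [0.5447 0.001 ]
52 51.82 [ 8.5 -4.3 -0.4] [-0.89 -1.56  0.12] [0.5449 0.0009]
56 55.81 [10.  -4.1 -1.6] [-0.94 -1.63  0.15] [0.5449 0.0008]
60 59.81 [11.3 -5.3 -1.5] [-1.06 -1.78  0.14] [0.5451 0.0008]
64 63.81 [10.5 -5.5 -2.4] [-1.2  -1.9   0.07] [0.5452 0.0007]
68 67.81 [11.2 -6.6 -3.2] [-1.29 -1.88  0.14] [0.5452 0.0006]
31.5333 0.012696488626300647
```

```bash
python3 - <<'E'
from h import *
x,y=.5456,.0004
for d in (68.5,69.5,70.5,71.5,72.5,73.5,74.5,75.5,76.5):
    arm.move_l(np.array([x,y,.1485]),down(23.4-d),feed=.02)
    T=np.mean([(arm.sleep(.03),arm.current_torque())[1] for _ in range(5)],0);F=arm.current_force();R=arm.current_tool_rot();th=23.4-np.degrees(np.arctan2(R[1,1],R[0,1]))
    print(d,th.round(2),F.round(1),T.round(3),arm.current_ee_pos()[:2].round(4))
    if abs(T[2])>.5: break
print(arm.current_t(),arm.current_width())
im,c=snap("wrist","w8.png");s,_=snap("scene","s8.png")
o=np.zeros((600,800,3),np.uint8);o[:330,:]=cv2.resize(im,(800,600))[:330];o[330:,:270]=cv2.resize(s[180:280,220:320],(270,270));
t,_=snap("top","t8.png");o[330:,280:640]=cv2.resize(t[180:255,190:290],(360,270));cv2.imwrite("pics/m8.png",o[:,:,::-1])
E
```

```text
68.5 68.29 [-0.6 -1.9  7.7] [-0.304  0.095  0.133] [5.454e-01 5.000e-04]
69.5 69.29 [ 0.8 -0.8  7.2] [-0.311  0.082  0.161] [5.455e-01 5.000e-04]
70.5 70.28 [ 0.7 -1.4  8. ] [-0.369  0.055  0.141] [5.454e-01 5.000e-04]
71.5 71.29 [ 0.7 -1.5  7.9] [-0.424  0.024  0.155] [5.455e-01 5.000e-04]
72.5 72.28 [ 1.3 -1.2  7.4] [-0.475  0.002  0.153] [5.455e-01 5.000e-04]
73.5 73.27 [-0.2 -2.4  6.8] [-0.441 -0.035  0.458] [5.455e-01 4.000e-04]
74.5 74.25 [ 0.5 -2.3  7.1] [-0.442 -0.089  0.849] [5.455e-01 4.000e-04]
34.4583 0.012732119022721016
```

View pics/m8.png

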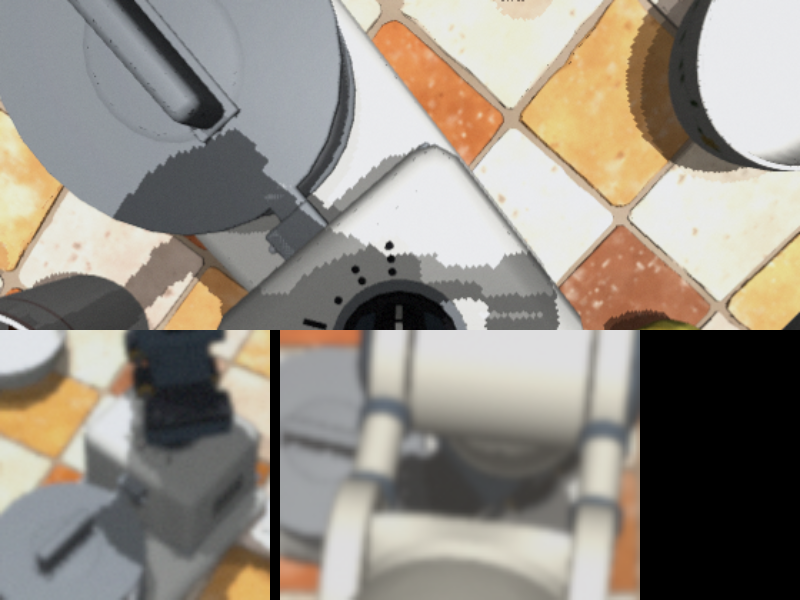

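The pointer line at (398,315) points at the three dots, the tongue is under the catch, and the end stop came at about 72.7°. I'll ease off the stop to about 1.23 rad and hold there.

```bash
python3 - <<'E'
from h import *
arm.move_l(np.array([.5456,.0004,.1485]),down(23.4-71),feed=.02);arm.sleep(.5)
R=arm.current_tool_rot();print(23.4-np.degrees(np.arctan2(R[1,1],R[0,1])),arm.current_torque().round(2),arm.current_force().round(1),arm.current_width(),arm.current_t())
arm.sign_off()
E
```

```text
70.78363464137846 [-0.38  0.08  0.16] [ 1.2 -1.8  7.4] 0.013023641792646146 35.3583
the job is handed in; nothing more can be done
```

The job is handed in at 35.4 s of the 69 s allowed. The lid is locked on the bowl, and the gripper is still holding the dial at the third position.

- **Lid:** I set it flat on the bowl about 27° before the catch and turned it clockwise until the tongue hit the stop wall. The turning torque rose to 0.8 Nm there. I pressed it down lightly and let go. The pictures afterwards show it flat with the tongue under the ledge, and the dial turned freely, which it only does once the lid is locked.
- **Dial:** I turned it past the first two clicks until it met the end stop at about 72.7° (1.27 rad), then eased back to 70.8° (about 1.235 rad). The third click is at 68.8°. The last reading showed about 0.16 Nm of spring load still on the grip, with 13 mm between the fingers, which is the wing's thickness. Before I eased back, the pointer line was at the three dots.
- **Other things on the worktop:** In the last pictures, those in view were where they started.
- **What disagreed:** The camera positions for the bowl and dial differed by up to about 9 mm between views. I settled both by feel: 1 mm for the bowl, and 2 to 4 mm for the dial's axis. The first grip on the dial pushed sideways with about 15 N (11.5 and 9 N), until I re-centred. I only picked out the clicks faintly in the torque, so the dial angle rests on the end stop and the tool rotation.

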